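Make up the belt kit and the bag kit for the leather presses

TASK

Make up the two job kits from the stock standing round the two trays on the bench. The bag kit, in the smaller tray, gets the thick setting die and the black thread cone; the belt kit, in the larger tray with the long trough, gets the thin setting die, the nearer red tin and the wooden edge slicker. Put each in the nest made for it: the dies shank down and fully home in the bores of the die blocks, the cone and the tin upright and flat on the floor of the round wells, the slicker lying flat in the trough.

Things in the scene. Friction and masses are not known exactly. Their poses are not given: they have to be found in the camera images.
- bag_tray: Smaller wooden kit tray, 98 (x) by 167 (y) mm, fixed: one round well, one die block. Origin: centre of underside; z up. Nest board top z = 13 mm (lip 14.5), nests 8 mm deep, felt floor z = 5. Raised die block 58 x 52 mm, top z = 45, blind bore 29 mm deep, 29.5 mm wide, at x = 0, y = -48. Round well for the cone, 74 mm wide, at x = 0, y = +36.
- belt_tray: Larger wooden kit tray, 166 (x) by 167 (y) mm, fixed. Origin: centre of underside; z up. Nest board top z = 13 mm (lip 14.5), nests 8 mm deep, felt floor z = 5. Raised die block 58 x 52 mm, top z = 45, blind bore 29 mm deep, 21.5 mm wide, at x = 29.5, y = -48. Round well for the tin, 84 mm wide, at x = 29.5, y = 33. Trough for the slicker, 50 (x) by 140 (y) mm, at x = -47.5, y = 0.
- thick_die: The thicker of two turned steel setting dies: shank 28, head 40 mm in diameter, a small pointed tip on top to 64 mm. Stands on its shank: 26 mm long, 3 mm chamfer at the foot; above it the knurled head to grip, 26 to 56 mm above the foot, whose shoulder comes to rest on the die block (foot then 19 mm above the tray's underside). Origin: centre of the foot; z up. 
- thin_die: The thinner of two turned steel setting dies: shank 20, head 30 mm in diameter, dished top. Stands on its shank: 26 mm long, 3 mm chamfer at the foot; above it the knurled head to grip, 26 to 56 mm above the foot, whose shoulder comes to rest on the die block (foot then 19 mm above the tray's underside). Origin: centre of the foot; z up. 
- thread_black: Upright cone of black thread, 97 mm tall, 58 mm across at the foot, tapering upward; its straight core tube, 19 mm in diameter, sticks out on top from 84 to 97 mm and is the place to grip it. Origin: centre of underside; z up. 
- tin_red_b: Red round tin with bare metal rims, the one nearest the trays, upright, straight sided, 68 mm in diameter, 70 mm tall. Origin: centre of underside; z up. 
- slicker: Turned wooden edge slicker lying on the bench at the left, 120 mm long and 26 mm thick, roundish, so widest 13 mm up. Origin: centre of underside; z up. Its length runs along its own x axis, but turned 5 degrees clockwise from it as seen from above. Either end may point either way in the trough.
Mind the look-alikes: they are no part of the job. What is shaped like the thread_black but blue is not meant. What is shaped like the thin_die but blue is not meant.

How it is judged:
At the end, for the whole second after the job is handed in: Released, at rest: dies within 4 mm of the bore axis and 3 mm of fully home; cone and tin within 12 mm of the well centre, 3 mm of its floor; these upright to 0.1 rad; slicker down in the trough, level to 0.1 rad, within 18 mm across, 15 mm along, 7 mm of the floor, 0.3 rad of its line (x of thick_die in the frame of bag_tray between -0.004 and 0.004 m and y of thick_die in the frame of bag_tray between -0.052 and -0.044 m and z of thick_die in the frame of bag_tray between 0.016 and 0.022 m and linear speed of each of thick_die, thread_black, thin_die, tin_red_b, slicker below 0.02 m/s and angular speed of each of thick_die, thread_black, thin_die, tin_red_b, slicker below 0.3 rad/s and angle between each of thick_die, thread_black, thin_die, tin_red_b's own z axis and vertical below 0.1 rad and x of thread_black in the frame of bag_tray between -0.012 and 0.012 m and y of thread_black in the frame of bag_tray between 0.024 and 0.048 m and z of thread_black in the frame of bag_tray between 0.002 and 0.008 m and x of thin_die in the frame of belt_tray between 0.0255 and 0.0335 m and y of thin_die in the frame of belt_tray between -0.052 and -0.044 m and z of thin_die in the frame of belt_tray between 0.016 and 0.022 m and x of tin_red_b in the frame of belt_tray between 0.0175 and 0.0415 m and y of tin_red_b in the frame of belt_tray between 0.021 and 0.045 m and z of tin_red_b in the frame of belt_tray between 0.002 and 0.008 m and x of slicker in the frame of belt_tray between -0.0655 and -0.0295 m and y of slicker in the frame of belt_tray between -0.015 and 0.015 m and z of slicker in the frame of belt_tray between -0.002 and 0.012 m and angle between the x axis of slicker and the y axis of belt_tray, either way round below 0.3 rad and angle between slicker's own x axis and vertical between 1.45 and 1.69 rad); the robot touches nothing.
It also fails if it takes over 125 s, if anything falls off the work surface, if the arm or the gripper's body presses on something with over 40 N, if the wrist force passes 120 N, or if a joint passes its speed limit or range.

ROBOT

A 6-joint arm with a two-finger parallel gripper is mounted at the origin on a cart in front of the work surface, level with it; the furniture and walls round the work are solid. World frame = base frame: x ahead of the robot, y to its left, z up, the work surface at z = 0. Lengths are in m, angles in rad, forces in N, time in s.
With the tool pointing down it reaches from about 0.35 to 0.95 m from the base axis. Payload 17.4 kg.
Tool frame: the origin (TCP) lies midway between the tips of the shut fingers; the grasp point (between the pads) lies bot.hold_point_z behind it (bot.hold_point_z is the distance from the TCP to the grasp point, in m); z points along the fingers, x is the direction in which the jaws open and shut, and the axes are right-handed (so a half turn about z gives the same grasp; the last joint's range is limited). The gripper opens to 93 mm and grips with 3 to 60 N. Pads are 15 mm wide; open, the fingers measure 128 mm over their backs; the gripper's body (75 mm by 188 mm) begins 65 mm behind the grasp point.
Start: joints at [1.224, 0.116, 1.442, -0, 1.584, -0.038], TCP at [0.205, 0.643, 0.219] pointing down, gripper open.
Joint ranges: [-2.83, 2.83], [-0.83, 2.19], [0.07, 2.5], [-1.14, 4.28], [0.01, 3], [-2.97, 2.97]. Speed limits (rad/s): [1.89, 1.89, 2.22, 3.14, 3.14, 3.14].

INTERFACE

Orientations are given as [roll, pitch, yaw] about the fixed x, y, z axes, in that order (R = Rz(yaw) Ry(pitch) Rx(roll)).
In Python, from workcell import bot, get_image, camera_info gives the robot as it stands.
- The arm moves only by the shell command python3 -m creep 'ROWS' [FORCE]. ROWS is JSON, a list of rows, each a list of 5 numbers: the shift along the tool's x, y, z in cm, then the turn about the tool's z in degrees, then the finger opening in cm, from 0 to 9.3. In form: [[tx, ty, tz, twist, fingers], ...]. A call has 1 to 12 rows; each row is the pose to reach, as a shift and turn from the pose measured when the call began, along the tool's axes at that moment; what a row does not reach only later rows make up. A row lasts 1/12 s, in which the tool goes at most 41.7 mm and 7.16 degrees, less where a joint would pass 70% of its speed; a pose out of reach is approached as far as the arm can. A call with a gripper value outside its range is refused whole. The fingers move at their own pace and stop on an object; FORCE is the grip in N (left out, the last holds). Time passes only in rows, so rows that repeat a pose let the fingers close. It gives the time, the measured TCP pose, the force and the opening at its end, in the units of the state.
- bot.get_obs(): the state, without advancing time (a new reading comes with each control period).
- get_image(name): name is "scene" or "top" or "wrist"; returns the picture (384x512x3 uint8, red, green, blue); there is no depth.
- camera_info(name): a dict with "K" (3x3 intrinsics, pixels), "world_from_camera" (4x4, takes a point from camera to world coordinates). Camera axes: x right, y down, z forward; pixel columns grow to the right and rows downward; lengths in m; the calibration is good to about 2 mm. A picture is of the moment at which its call begins: read the wrist's pose just before it. camera_info takes no time and is no camera call; for the wrist camera it gives the pose at the moment of the call.
- bot.finish_job(): hands the job in, once; it reports no verdict.
The state is a dict: "time": time; "joint_positions": joint angles; "joint_velocities": joint speeds; "effort": joint torques, N m; "tcp_pos": TCP position; "tool_rot": TCP orientation; "wrist_force": force on the tool from outside, world axes, zero at the start; "wrist_torque": the same for the moment, N m; "width": opening from 0.0 (shut) to 1.0 (fully open).
Only numpy, scipy, OpenCV 4.12 (cv2) and the standard library are available. Lean on these libraries where they do the work, as an engineer would, in place of code of your own. Each camera call takes 0.05 s, during which the arm holds its last target.

## Working session

There is one attempt and no reset: what is moved stays moved. The work goes in short steps, Python scripts to look and compute and a shell command to move; the robot and the scene stay as the last step left them, time stands still between calls to the robot, and variables do not carry over. Pictures are saved under pics/ and viewed, and the job is handed in when it is done.

```bash
ls; mkdir -p pics; python3 - <<'E'
from workcell import bot,get_image,camera_info
import cv2,numpy as np
o=bot.get_obs();print(o['time'],o['tcp_pos'],o['tool_rot'],o['width'],bot.hold_point_z)
for n in("scene","top","wrist"):
    im=get_image(n);cv2.imwrite(f'pics/{n}0.png',im[:,:,::-1]);c=camera_info(n);print(n,np.round(c['K'],1).tolist(),np.round(c['world_from_camera'],3).tolist())
E
```

```text
pics
0.0 [0.20504874 0.64290797 0.21793245] [-3.14152145e+00  1.07949189e-03  1.26200931e+00] 1.001464392575536 0.0188
scene [[422.5, 0.0, 253.4], [0.0, 422.5, 193.8], [0.0, 0.0, 1.0]] [[0.624, -0.478, 0.618, -0.019], [-0.781, -0.387, 0.49, -0.254], [0.005, -0.789, -0.615, 0.616], [0.0, 0.0, 0.0, 1.0]]
top [[373.8, 0.0, 258.1], [0.0, 373.8, 192.4], [0.0, 0.0, 1.0]] [[0.023, -0.982, 0.187, 0.423], [-0.999, -0.017, 0.036, 0.19], [-0.032, -0.188, -0.982, 0.898], [0.0, 0.0, 0.0, 1.0]]
wrist [[281.6, 0.0, 255.9], [0.0, 281.6, 192.0], [0.0, 0.0, 1.0]] [[0.304, 0.915, 0.263, 0.132], [0.953, -0.292, -0.085, 0.666], [-0.001, 0.277, -0.961, 0.385], [0.0, 0.0, 0.0, 1.0]]
```

View pics/top0.png

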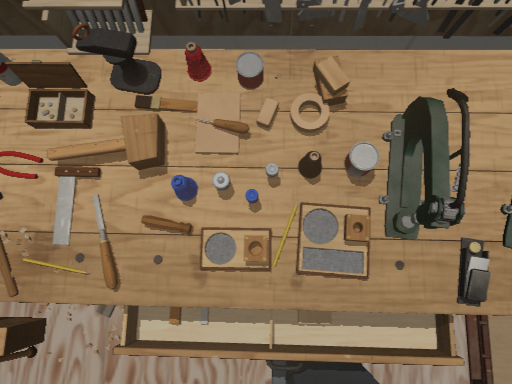

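View pics/scene0.png

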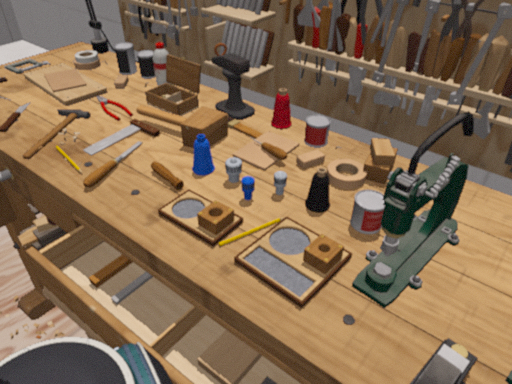

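View pics/wrist0.png

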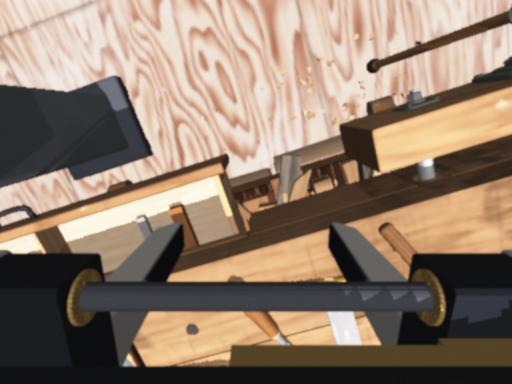

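The top view shows these candidates, by pixel:
- **Dies:** thick die (222,180), blue look-alike die (252,196), thin die (272,170).
- **Cones:** black cone (310,163), blue cone (184,187), red cone (198,62).
- **Tins:** nearer tin (362,158), far tin (250,70).
- **Slicker:** (166,224). The awl (230,126) and chisel handle (105,262) could be mistaken for it.
- **Trays:** bag (236,250), belt (334,240).

Next is one close crop to check the choice.

```bash
python3 - <<'E'
import cv2
a=cv2.imread('pics/top0.png')[135:285,130:390];cv2.imwrite('pics/crop0.png',cv2.resize(a,None,fx=3,fy=3,interpolation=cv2.INTER_CUBIC))
a=cv2.imread('pics/scene0.png')[120:300,140:400];cv2.imwrite('pics/crop1.png',cv2.resize(a,None,fx=3,fy=3,interpolation=cv2.INTER_CUBIC))
E
```

```text
(no output)
```

View pics/crop0.png

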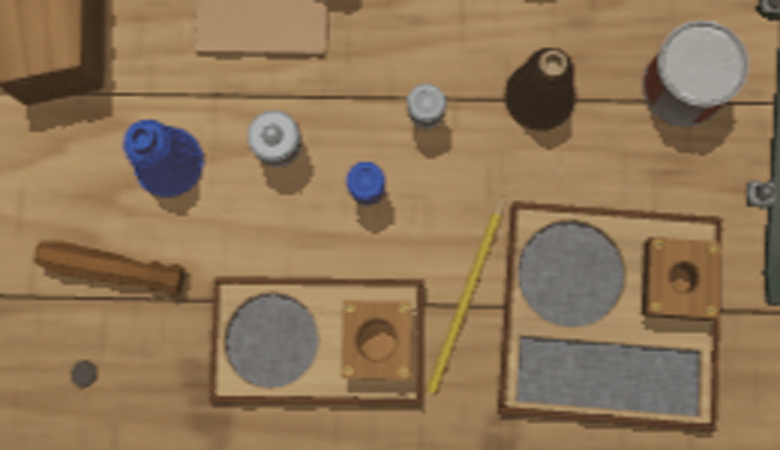

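View pics/crop1.png

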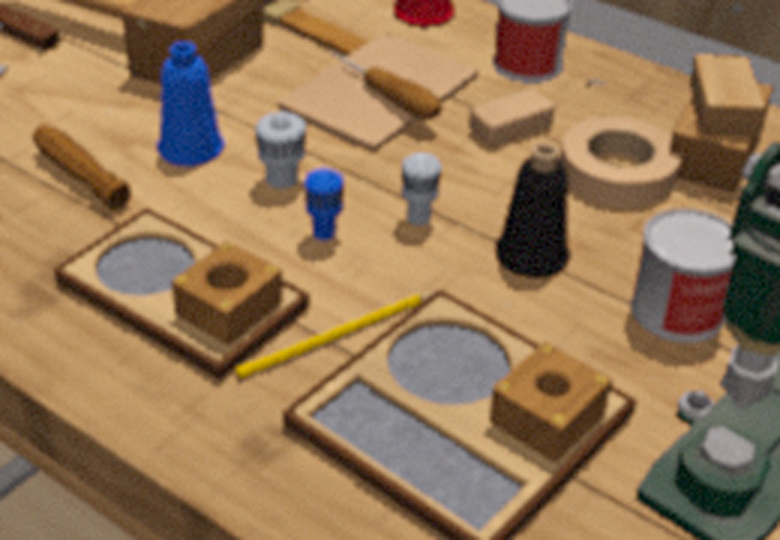

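The crop confirms the choice: grey thick die with a tip at crop (273,135), grey thin die with a dished top (425,103), black cone with a pale core (553,62), nearer tin (702,63) and slicker (112,270). The bores are at (377,340) and (683,277). Now I'll measure with masks.

```bash
cat > h.py <<'E'
import numpy as np,cv2
from workcell import bot,get_image,camera_info
def ray(u,v,z,c):
    K=c['K'];T=c['world_from_camera'];d=T[:3,:3]@np.linalg.inv(K)@[u,v,1];o=T[:3,3]
    return o+d*(z-o[2])/d[2]
def proj(p,c):
    K=c['K'];T=np.linalg.inv(c['world_from_camera']);q=K@(T[:3,:3]@np.asarray(p,float)+T[:3,3]);return q[:2]/q[2]
def blob(mask,roi):
    x0,y0,x1,y1=roi;m=np.zeros(mask.shape,np.uint8);m[y0:y1,x0:x1]=mask[y0:y1,x0:x1]
    n,l,s,ce=cv2.connectedComponentsWithStats(m.astype(np.uint8))
    if n<2:return None
    i=1+np.argmax(s[1:,4]);mm=(l==i).astype(np.uint8)
    cs,_=cv2.findContours(mm,cv2.RETR_EXTERNAL,cv2.CHAIN_APPROX_NONE);k=max(cs,key=len)
    return ce[i],s[i],k
E
python3 - <<'E'
from h import *
c=camera_info('top');im=cv2.imread('pics/top0.png');hsv=cv2.cvtColor(im,cv2.COLOR_BGR2HSV)
S,V,H=hsv[...,1],hsv[...,2],hsv[...,0]
grey=(S<45)&(V>80)
R={}
for n,roi,z,m in [('bagwell',(200,230,240,270),.005,grey),('beltwell',(300,206,340,245),.005,grey),('trough',(298,246,368,278),.005,grey),
  ('thick',(210,170,233,192),.056,(S<60)&(V>120)),('thin',(263,160,281,178),.056,(S<60)&(V>120)),('tintop',(345,138,382,175),.070,(S<60)&(V>130)),
  ]:
    b=blob(m,roi);e=cv2.fitEllipse(b[2]);h=cv2.convexHull(b[2])
    p=ray(*e[0],z,c);w=np.array([ray(*q[0],z,c)[:2] for q in h])
    (cx,cy),r=cv2.minEnclosingCircle(w.astype(np.float32))
    print(n,np.round(b[0],1),b[1],np.round(e[0],1),np.round(p[:2],4),'circ',round(cx,4),round(cy,4),round(2*r,4))
    if n=='trough':print(cv2.minAreaRect(w.astype(np.float32)*1000))
# bores dark
g=cv2.cvtColor(im,cv2.COLOR_BGR2GRAY)
print(g[240:256,248:264]);print(g[218:238,348:368])
b=blob((H>8)&(H<20)&(S>140)&(V<170),(138,210,196,238));w=np.array([ray(*q[0],.013,c)[:2] for q in b[2]])
print('slick',b[0],b[1],cv2.minAreaRect(w.astype(np.float32)*1000))
E
```

```text
bagwell [220.2 248.2] [205 233  31  31 721] [220.1 248.2] [0.457  0.3091] circ 0.4572 0.3094 0.0724
beltwell [319.9 226.2] [303 209  35  35 929] [319.9 226.2] [0.5142 0.073 ] circ 0.5149 0.0732 0.0827
trough [332.6 260.3] [ 303  248   60   26 1234] [332.4 260.3] [0.435  0.0445] circ 0.4354 0.0442 0.1433
((435.692138671875, 44.486328125), (138.5346221923828, 49.05891036987305), 86.51954650878906)
thick [220.4 179.3] [212 172  18  16 200] [220.5 179.4] [0.613  0.3083] circ 0.6129 0.3081 0.04
thin [271.6 168.4] [266 163  13  12 118] [271.7 168.4] [0.6412 0.19  ] circ 0.6418 0.1894 0.0297
tintop [364.2 155.9] [350 142  30  28 623] [364.3 155.6] [ 0.6708 -0.0205] circ 0.6711 -0.0199 0.0679
[[111 116 117 114 113 108 106 107 111 114 114 114 114 114 117 119]
 [112 115 116 109  97  93  79  76  80  88  98 108 113 114 117 118]
 [113 115 108  88  73  61  60  65  64  62  68  86 106 114 117 118]
 [112 108  89  63  59  69  77  77  79  77  76  76  87 107 116 118]
 [109  91  68  63  73  75  76  77  78  78  79  77  74  94 113 118]
 [106  81  64  73  74  74  75  77  80  82  80  78  80  92 110 118]
 [ 9
[... 1826 characters left out ...]
 84 105 111 110 104
  102 105]
 [108 105 107 112 114 114 111 103  97  99  95  87  94 102 109 112 109 104
  103 108]
 [109 105 108 112 113 114 113 114 113 115 114 111 108 107 108 113 109 103
  102 106]
 [107 107 107 112 114 113 114 114 114 116 114 111 107 106 109 111 111 104
  103 106]
 [112 113 110 113 113 114 114 112 113 115 115 111 108 107 110 111 109 105
  104 108]
 [143 131 124 114 114 114 114 113 114 114 115 111 108 107 108 111 109 104
  105 109]
 [132 128 117 114 113 113 114 113 114 115 114 111 107 106 108 112 109 114
  129 130]]
slick [165.06334842 223.44117647] [142 216  49  17 442] ((513.0516357421875, 441.77520751953125), (119.13976287841797, 24.728248596191406), 81.55457305908203)
```

```bash
python3 - <<'E'
from h import *
c=camera_info('top');s=camera_info('scene')
bw=np.array([.457,.309]);lw=np.array([.5145,.0731])
bb=ray(255.5,248.1,.045,c)[:2];lb=ray(357.6,227.2,.045,c)[:2]
print('bores',bb,lb,'dist',np.linalg.norm(bb-bw),np.linalg.norm(lb-lw))
for a,b in((bw,bb),(lw,lb)):
    d=a-b;print('tray yaw deg',np.degrees(np.arctan2(d[1],d[0]))-90)
# tray outer outlines: brown border, from crop corners
for nm,pts in(('bag',[(216,281),(424,282),(423,408),(212,404)]),('belt',[(513,205),(720,218),(714,432),(500,414)])):
    w=np.array([ray(130+x/3,135+y/3,.0145,c)[:2] for x,y in pts]);print(nm,w.mean(0).round(4),[np.round(np.linalg.norm(w[i]-w[(i+1)%4]),3) for i in range(4)])
print('cone',ray(314.3,155.7,.097,c))
print('press top2view')
def tri(a,b):
    A=[];B=[]
    for (u,v),k in((a,c),(b,s)):
        T=k['world_from_camera'];d=T[:3,:3]@np.linalg.inv(k['K'])@[u,v,1];d/=np.linalg.norm(d);P=np.eye(3)-np.outer(d,d);A.append(P);B.append(P@T[:3,3])
    A=np.vstack(A);B=np.hstack(B);x=np.linalg.lstsq(A,B,rcond=None)[0];return x.round(3)
print(tri((458,95),(468,120)))
print('cone',tri((314.3,155.7),(140+545/3,120+150/3)),'thin',tri((271.7,168.4),(140+421/3,120+162/3)),'thick tip',tri((221.2,179),(140+283/3,120+118/3)))
# scene-view tin top ellipse center approx
print('tin',tri((364.3,155.6),(140+692/3,120+232/3)))
for z in(0,.1,.2):print('press left edge',z,ray(388,190,z,c)[:2].round(3),ray(388,135,z,c)[:2].round(3),ray(412,105,z,c)[:2].round(3))
E
python3 - <<'E'
import cv2
a=cv2.imread('pics/scene0.png')[100:310,320:512];cv2.imwrite('pics/crop2.png',cv2.resize(a,None,fx=3,fy=2.8))
E
```

```text
bores [0.45756833 0.22349451] [ 0.50955742 -0.00680838] dist 0.08550738153739595 0.08006109104921924
tray yaw deg 0.38082510975158357
tray yaw deg -3.5394152297945283
bag [0.4549 0.27  ] [np.float64(0.165), np.float64(0.097), np.float64(0.164), np.float64(0.095)]
belt [0.4813 0.0421] [np.float64(0.163), np.float64(0.165), np.float64(0.163), np.float64(0.163)]
cone [0.6608941  0.09613313 0.097     ]
press top2view
[ 0.724 -0.137  0.27 ]
cone [0.661 0.096 0.098] thin [0.641 0.19  0.056] thick tip [0.613 0.305 0.063]
tin [ 0.669 -0.019  0.075]
press left edge 0 [ 0.606 -0.093] [ 0.746 -0.098] [ 0.826 -0.162]
press left edge 0.1 [ 0.586 -0.061] [ 0.71  -0.066] [ 0.781 -0.123]
press left edge 0.2 [ 0.565 -0.03 ] [ 0.674 -0.034] [ 0.736 -0.083]
```

View pics/crop2.png

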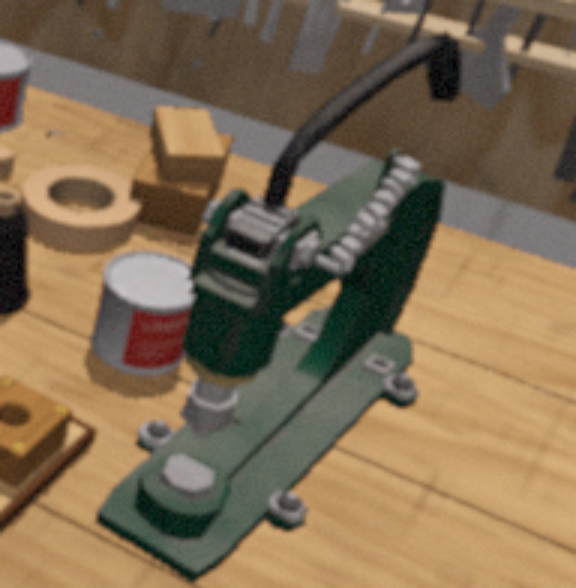

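Both views agree on heights: cone top 98 mm, thin die 56, thick die tip 63, tin 70–75. The tray yaws are about 0.4° and −3.5°, and the distances between nests match to within 1.5 mm. I'll start with the slicker.

```bash
cat > to.py <<'E'
import sys,numpy as np
from workcell import bot
from scipy.spatial.transform import Rotation as R
# targets: x y z yaw_deg
x,y,z,yaw=map(float,sys.argv[1:5]);o=bot.get_obs();r=R.from_euler('xyz',o['tool_rot'])
d=r.inv().apply(np.array([x,y,z])-o['tcp_pos'])*100
cy=np.degrees(o['tool_rot'][2]);tw=(cy-yaw+90)%180-90
print('t',round(o['time'],2),'tcp',np.round(o['tcp_pos'],4),'yaw',round(cy,2),'w',round(o['width']*9.3,2),'F',np.round(o['wrist_force'],1),'-> row',np.round(d,2),'twist',round(tw,1),'j6',round(o['joint_positions'][5],2))
E
python3 to.py .513 .442 .12 -8.5
```

```text
t 0.15 tcp [0.2051 0.6429 0.2181] yaw 72.31 w 9.35 F [0.3 0.7 0.7] -> row [-9.78 35.44  9.81] twist 80.8 j6 -0.04
```

```bash
python3 -m creep '[[-9.8,35.4,9.8,80.8,5.5],[-9.8,35.4,9.8,80.8,5.5],[-9.8,35.4,9.8,80.8,5.5],[-9.8,35.4,9.8,80.8,5.5],[-9.8,35.4,9.8,80.8,5.5],[-9.8,35.4,9.8,80.8,5.5],[-9.8,35.4,9.8,80.8,5.5],[-9.8,35.4,9.8,80.8,5.5],[-9.8,35.4,9.8,80.8,5.5],[-9.8,35.4,9.8,80.8,5.5],[-9.8,35.4,9.8,80.8,5.5],[-9.8,35.4,9.8,80.8,5.5]]' 30; python3 to.py .513 .442 .008 -8.5
```

```text
time: 1.15
tcp_pos: [0.5133, 0.4409, 0.1194]
tool_rot: [3.14, 0.001, -0.158]
wrist_force: [0.4, 0.8, -0.2]
width: 0.588
t 1.15 tcp [0.5133 0.4409 0.1194] yaw -9.04 w 5.47 F [ 0.4  0.8 -0.2] -> row [-0.03 -0.12 11.14] twist -0.5 j6 0.83
```

```bash
python3 -m creep '[[0,-0.1,4,0,5.5],[0,-0.1,8,0,5.5],[0,-0.1,10.5,0,5.5],[0,-0.1,11.2,0,5.5],[0,-0.1,11.2,0,5.5],[0,-0.1,11.2,0,2],[0,-0.1,11.2,0,2],[0,-0.1,11.2,0,2],[0,-0.1,11.2,0,2],[0,-0.1,11.2,0,2]]' 30; python3 - <<'E'
from h import *
cv2.imwrite('pics/w1.png',np.vstack([get_image('wrist')])[:,:,::-1])
E
python3 to.py .4353 .045 .1 -3.5
```

```text
time: 1.98
tcp_pos: [0.5136, 0.442, 0.0085]
tool_rot: [3.141, -0.0, -0.158]
wrist_force: [0.4, 0.1, 0.6]
width: 0.282
t 2.03 tcp [0.5136 0.442  0.0084] yaw -9.04 w 2.56 F [-1.2 -1.2  5.1] -> row [-1.5  40.45 -9.13] twist -5.5 j6 0.83
```

View pics/w1.png

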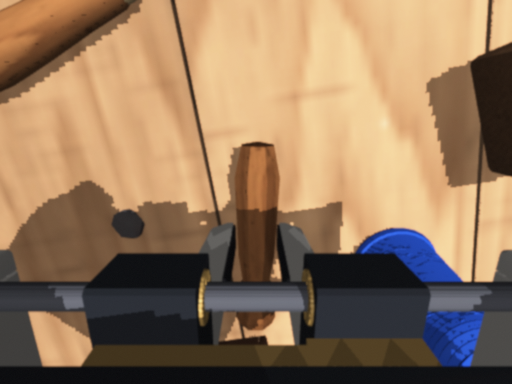

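The wrist view shows the slicker (256,235) square between the fingers, with the jaws stopped at 25.6 mm, which matches its 26 mm thickness. Lift and carry.

```bash
python3 -m creep '[[0,0,-4,0,2],[0,0,-8,0,2],[-0.1,4,-9.1,-5.5,2],[-0.4,8,-9.1,-5.5,2],[-0.6,12,-9.1,-5.5,2],[-0.7,16,-9.1,-5.5,2],[-0.9,20,-9.1,-5.5,2],[-1.1,24,-9.1,-5.5,2],[-1.2,28,-9.1,-5.5,2],[-1.3,32,-9.1,-5.5,2],[-1.4,36,-9.1,-5.5,2],[-1.5,40.4,-9.1,-5.5,2]]' 30; python3 to.py .4353 .045 .017 -3.5
```

```text
time: 3.03
tcp_pos: [0.435, 0.0464, 0.1001]
tool_rot: [3.141, -0.001, -0.061]
wrist_force: [1.2, 0.4, -0.1]
width: 0.275
t 3.03 tcp [0.435  0.0464 0.1001] yaw -3.5 w 2.56 F [ 1.2  0.4 -0.1] -> row [0.03 0.13 8.31] twist 0.0 j6 0.11
```

```bash
python3 -m creep '[[0,0.1,4,0,2],[0,0.1,7,0,2],[0,0.1,8.3,0,2],[0,0.1,8.3,0,2],[0,0.1,8.3,0,4.5],[0,0.1,8.3,0,4.5],[0,0.1,8.3,0,4.5],[0,0.1,5,0,4.5],[0,0.1,1,0,4.5],[0,0.1,-3,0,5.5],[0,0.1,-3,0,5.5]]' 30; python3 - <<'E'
from h import *
cv2.imwrite('pics/w2.png',get_image('wrist')[:,:,::-1])
E
python3 to.py .6413 .1897 .12 -3.5
```

```text
time: 3.95
tcp_pos: [0.4376, 0.0457, 0.139]
tool_rot: [-3.141, -0.012, -0.061]
wrist_force: [1.5, 0.6, 2.5]
width: 0.57
t 4.0 tcp [0.4369 0.0457 0.1354] yaw -3.47 w 5.4 F [ 0.3  1.1 -0.5] -> row [ 19.52 -15.61   1.71] twist 0.0 j6 0.11
```

View pics/w2.png

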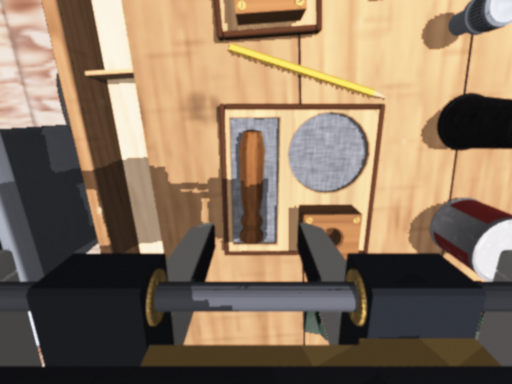

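The slicker lies in the trough (wrist px 252,185), inside the felt on all sides. Next is the thin die.

```bash
python3 -m creep '[[3,-2.4,0,0,5.5],[6,-4.8,0.5,0,5.5],[9,-7.2,1,0,5.5],[12,-9.6,1.7,0,5.5],[15,-12,1.7,0,5.5],[18,-14.4,1.7,0,5.5],[19.5,-15.6,1.7,0,5.5],[19.5,-15.6,1.7,0,5.5],[19.5,-15.6,1.7,0,5.5]]' 30; python3 - <<'E'
from h import *
c=camera_info('wrist');im=get_image('wrist');cv2.imwrite('pics/w3.png',im[:,:,::-1])
print(proj([.6413,.1897,.056],c),proj([.6413,.1897,.0],c))
E
python3 to.py .6413 .1897 .030 -3.5
```

```text
time: 4.75
tcp_pos: [0.6411, 0.1902, 0.1192]
tool_rot: [3.141, -0.007, -0.06]
wrist_force: [-0.5, -0.6, -0.0]
width: 0.592
[256.00385079 203.93646495] [255.602482   187.05178681]
t 4.8 tcp [0.6406 0.1896 0.1195] yaw -3.45 w 5.52 F [ 0.9 -0.4  0.5] -> row [ 0.   -0.02  8.96] twist 0.1 j6 0.31
```

View pics/w3.png

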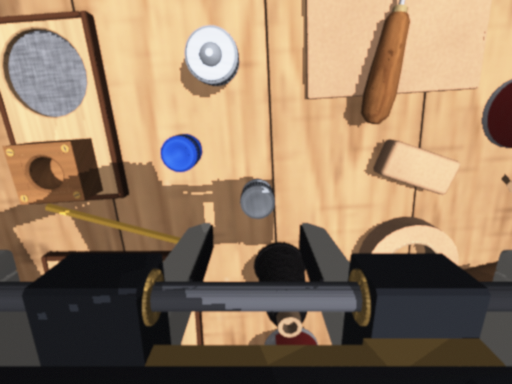

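```bash
python3 - <<'E'
from h import *
c=camera_info('wrist');im=cv2.imread('pics/w3.png');hsv=cv2.cvtColor(im,cv2.COLOR_BGR2HSV);S,V=hsv[...,1],hsv[...,2]
for n,roi,z,m in(('thin',(235,170,280,222),.056,S<75),('thick',(175,15,245,95),.056,(S<60)&(V>70)),('well',(0,20,95,125),.005,(S<60)&(V>70))):
    b=blob(m,roi);e=cv2.fitEllipse(cv2.convexHull(b[2]));print(n,b[1],np.round(e,1) if 0 else e, ray(*e[0],z,c).round(4))
print('bagbore',ray(46,171.5,.045,c).round(4))
a=im[130:230,0:300];cv2.imwrite('pics/w3c.png',cv2.resize(a,None,fx=2.6,fy=2.6,interpolation=cv2.INTER_CUBIC))
E
```

```text
thin [ 240  179   35   40 1129] ((257.1871337890625, 199.01036071777344), (35.02423858642578, 40.99238967895508), 178.7723846435547) [0.6421 0.1934 0.056 ]
thick [ 184   25   55   61 2595] ((211.46121215820312, 54.91720199584961), (53.75119400024414, 61.66312026977539), 157.45912170410156) [0.6147 0.3083 0.056 ]
well [   8   30   79   87 5254] ((46.95272445678711, 72.9177017211914), (73.1352310180664, 91.22351837158203), 147.33035278320312) [0.4551 0.3115 0.005 ]
bagbore [0.46   0.2266 0.045 ]
```

View pics/w3c.png

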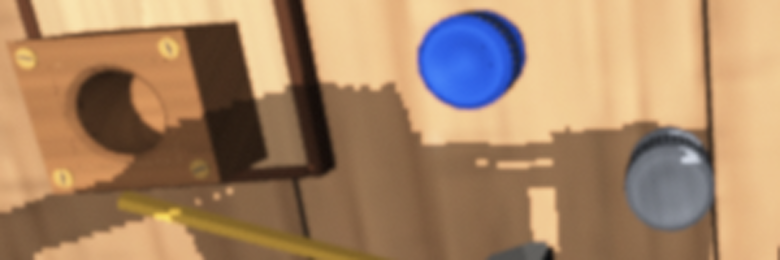

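Against the top view, the wrist camera reads the bag well and bore about 2.5 mm further in +y. I take that as a constant bias, so I'll use the top-view positions for both the pick and the place and it cancels. Now grip the thin die.

```bash
python3 -m creep '[[0,-0.05,3,0,5.5],[0,-0.05,6,0,5.5],[0,-0.05,8.2,0,5.5],[0,-0.05,8.9,0,5.5],[0,-0.05,8.9,0,5.5],[0,-0.05,8.9,0,2],[0,-0.05,8.9,0,2],[0,-0.05,8.9,0,2],[0,-0.05,8.9,0,2],[0,-0.05,8.9,0,2]]' 40; python3 to.py .6413 .1897 .14 -3.5
```

```text
time: 5.63
tcp_pos: [0.6418, 0.1902, 0.0317]
tool_rot: [-3.141, -0.009, -0.06]
wrist_force: [-0.3, -0.8, 4.6]
width: 0.317
t 5.63 tcp [0.6418 0.1902 0.0317] yaw -3.44 w 2.95 F [-0.3 -0.8  4.6] -> row [  0.05   0.05 -10.83] twist 0.1 j6 0.31
```

```bash
python3 -m creep '[[0,0,-3,0,2],[0,0,-6,0,2],[0,0,-9,0,2],[0,0,-10.8,0,2],[0,0,-10.8,0,2]]' 40; python3 - <<'E'
from h import *
c=camera_info('wrist');im=get_image('wrist');cv2.imwrite('pics/w4.png',im[:,:,::-1])
E
python3 to.py .5094 -.0070 .14 -3.5
```

```text
time: 6.05
tcp_pos: [0.6423, 0.1906, 0.1448]
tool_rot: [-3.139, -0.015, -0.06]
wrist_force: [1.2, -0.2, -1.7]
width: 0.314
t 6.1 tcp [0.6416 0.1904 0.1418] yaw -3.44 w 2.93 F [-1.3 -0.2 -2.5] -> row [-12.01  20.5    0.  ] twist 0.1 j6 0.31
```

View pics/w4.png

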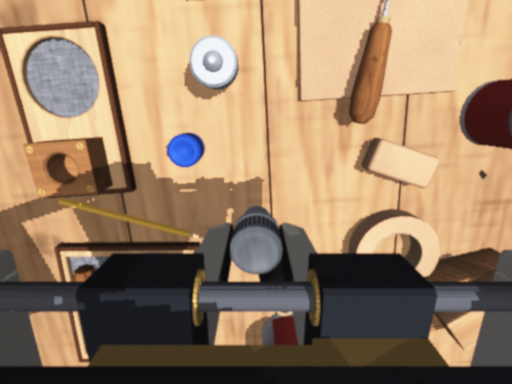

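```bash
python3 -m creep '[[-2,3.4,0,0,2],[-4,6.8,0,0,2],[-6,10.2,0,0,2],[-8,13.6,0,0,2],[-10,17,0,0,2],[-11.5,19.6,0,0,2],[-12,20.4,0,0,2],[-12,20.4,0,0,2],[-12,20.4,0,0,2]]' 40; python3 - <<'E'
from h import *
im=get_image('top');cv2.imwrite('pics/t5.png',im[:,:,::-1])
im=get_image('scene');cv2.imwrite('pics/s5.png',cv2.resize(im[150:300,220:400],None,fx=4,fy=4,interpolation=cv2.INTER_CUBIC)[:,:,::-1])
E
python3 to.py .5094 -.0065 .085 -3.5
```

```text
time: 6.85
tcp_pos: [0.5094, -0.006, 0.1391]
tool_rot: [-3.14, -0.012, -0.061]
wrist_force: [-0.4, 0.3, -2.1]
width: 0.315
t 6.95 tcp [ 0.5099 -0.0053  0.1393] yaw -3.41 w 2.96 F [ 0.6 -0.2 -2. ] -> row [-0.1   0.14  5.43] twist 0.1 j6 -0.0
```

View pics/s5.png

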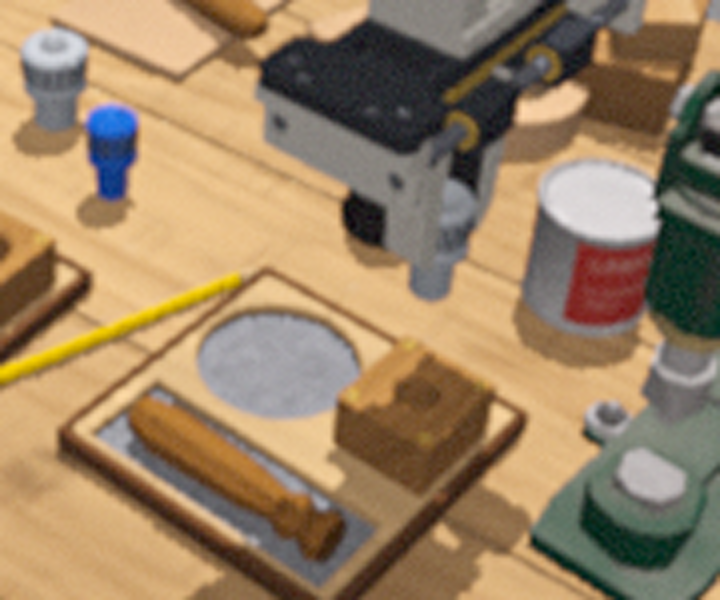

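```bash
python3 - <<'E'
from h import *
s=camera_info('scene')
p=proj([.5098,-.0055,.1075],s);print('foot crop pred',(p-[220,150])*4)
p=proj([.5094,-.007,.045],s);print('bore crop pred',(p-[220,150])*4)
E
```

```text
foot crop pred [428.82618846 291.30333192]
bore crop pred [416.23809736 391.76959271]
```

```bash
python3 -c "
import cv2
a=cv2.imread('pics/s5.png')[160:500,330:530];cv2.imwrite('pics/s5c.png',cv2.resize(a,None,fx=1.75,fy=1.75))"
```

```text
(no output)
```

View pics/s5c.png

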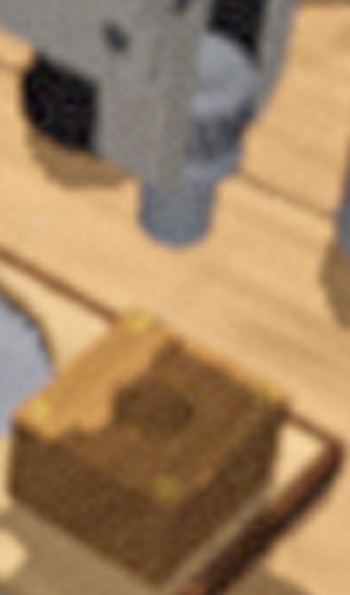

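Scene view: the foot is at crop (431,291) against a predicted (429,291), and the bore at (419,393) against (416,392). Both are shifted the same way, so the relative aim is good. Insert.

```bash
python3 -m creep '[[-0.05,0.12,3,0,2],[-0.05,0.12,5.4,0,2],[-0.05,0.12,6.2,0,2],[-0.05,0.12,6.8,0,2],[-0.05,0.12,7,0,2],[-0.05,0.12,7,0,2]]' 40; python3 to.py .5094 -.0065 .0507 -3.5
```

```text
time: 7.45
tcp_pos: [0.5104, -0.0059, 0.0693]
tool_rot: [-3.14, -0.011, -0.059]
wrist_force: [0.1, -1.2, -2.9]
width: 0.315
t 7.45 tcp [ 0.5104 -0.0059  0.0693] yaw -3.37 w 2.93 F [ 0.1 -1.2 -2.9] -> row [-0.12  0.06  1.86] twist 0.1 j6 -0.0
```

The foot is already 7 mm below the block top with no contact force, so it is in the bore. Continue home.

```bash
python3 -m creep '[[-0.05,0.03,0.5,0,2],[-0.05,0.03,1,0,2],[-0.05,0.03,1.5,0,2],[-0.05,0.03,1.9,0,2],[-0.05,0.03,1.9,0,2]]' 40; python3 to.py .5094 -.0065 .0507 -3.5
```

```text
time: 7.87
tcp_pos: [0.5107, -0.0063, 0.0505]
tool_rot: [-3.14, -0.013, -0.059]
wrist_force: [6.1, -2.0, -1.4]
width: 0.311
t 7.87 tcp [ 0.5107 -0.0063  0.0505] yaw -3.37 w 2.9 F [ 6.1 -2.  -1.4] -> row [-0.13  0.03 -0.02] twist 0.1 j6 -0.0
```

```bash
python3 -m creep '[[0,0.03,0,0,5.5],[0,0.03,0,0,5.5],[0,0.03,0,0,5.5],[0,0.03,0,0,5.5],[0,0.03,-3,0,5.5],[0,0.03,-6.5,0,5.5],[0,0.03,-10,0,5.5],[0,0.03,-10,0,5.5]]' 40; python3 - <<'E'
from h import *
im=get_image('wrist');cv2.imwrite('pics/w6.png',im[:,:,::-1])
im=get_image('scene');cv2.imwrite('pics/s6.png',cv2.resize(im[150:300,220:400],None,fx=4,fy=4,interpolation=cv2.INTER_CUBIC)[:,:,::-1])
E
python3 to.py .613 .308 .15 0.4
```

```text
time: 8.53
tcp_pos: [0.5114, -0.0068, 0.1575]
tool_rot: [-3.14, -0.021, -0.059]
wrist_force: [0.6, -0.1, 1.8]
width: 0.594
t 8.63 tcp [ 0.5099 -0.0067  0.1516] yaw -3.37 w 5.48 F [-0.4 -0.5 -0.7] -> row [  8.44 -32.02   0.34] twist -3.8 j6 -0.01
```

View pics/s6.png

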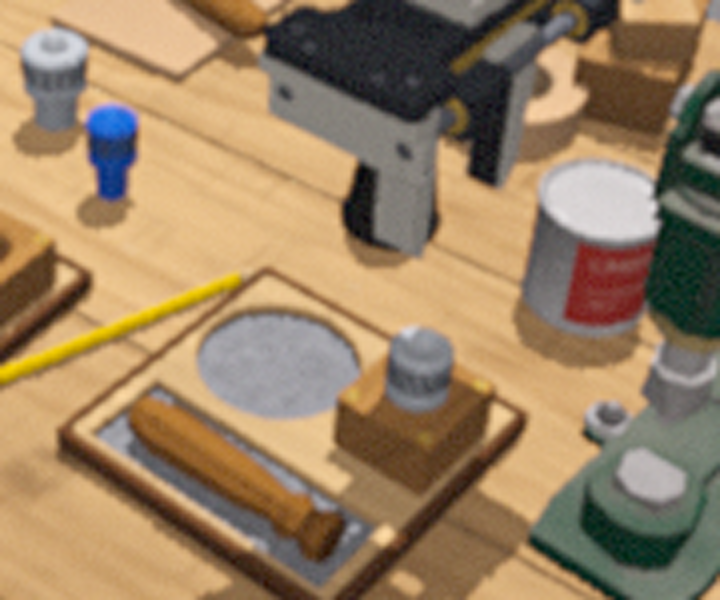

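View pics/w6.png

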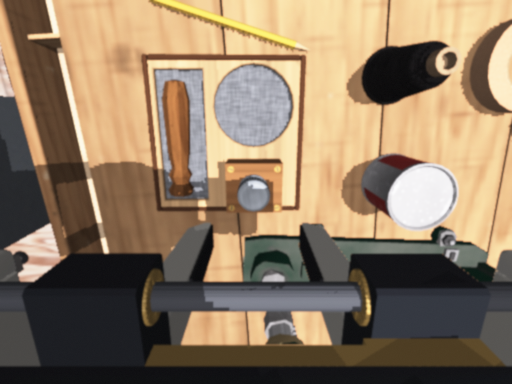

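The thin die is seated with its shoulder on the block. Wrist view: die (256,193), slicker (178,138). Now the thick die.

```bash
python3 -m creep '[[1,-4,0,-1,6.5],[2,-8,0,-2,6.5],[3.2,-12,0,-3,6.5],[4.2,-16,0,-3.8,6.5],[5.3,-20,0,-3.8,6.5],[6.3,-24,0,-3.8,6.5],[7.4,-28,1,-3.8,6.5],[8.4,-31.5,3,-3.8,6.5],[8.4,-31.9,3.3,-3.8,6.5],[8.4,-31.9,3.3,-3.8,6.5],[8.4,-31.9,3.3,-3.8,6.5]]' 40; python3 - <<'E'
from h import *
c=camera_info('wrist');im=get_image('wrist');cv2.imwrite('pics/w7.png',im[:,:,::-1])
t=cv2.imread('pics/top0.png')[165:195,205:290];cv2.imwrite('pics/t0d.png',cv2.resize(t,None,fx=9,fy=9,interpolation=cv2.INTER_NEAREST))
print(proj([.613,.307,.056],c),proj([.613,.307,.064],c))
E
python3 to.py .613 .307 .03 0.4
```

```text
time: 9.55
tcp_pos: [0.6123, 0.3064, 0.1189]
tool_rot: [3.141, -0.013, 0.008]
wrist_force: [0.4, -0.7, -0.0]
width: 0.704
[256.11022211 202.85155227] [256.2402962  205.87133566]
t 9.6 tcp [0.6127 0.3059 0.1201] yaw 0.41 w 6.48 F [-0.9 -0.  -0.5] -> row [-0.1  -0.11  9.01] twist 0.0 j6 0.42
```

View pics/t0d.png

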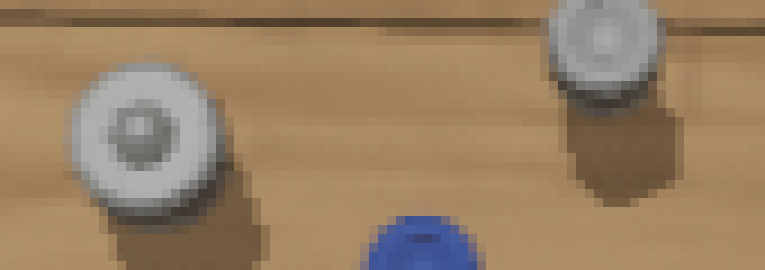

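View pics/w7.png

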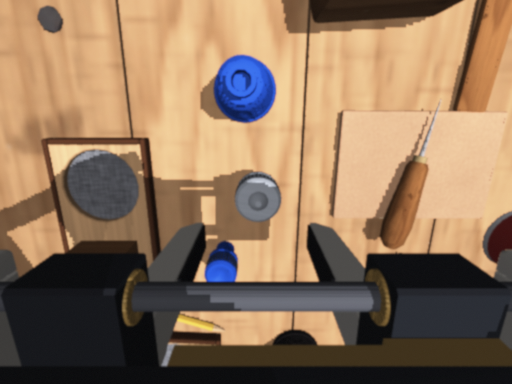

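The top crop puts the thick die disc at (220.6,179.5), i.e. (0.613, 0.308). The wrist view shows it at (259,198), with the same small bias as before. Grip.

```bash
python3 -m creep '[[0,-0.2,3,0,6.5],[0,-0.2,6,0,6.5],[0,-0.2,8.2,0,6.5],[0,-0.2,8.9,0,6.5],[0,-0.2,8.9,0,6.5],[0,-0.2,8.9,0,3],[0,-0.2,8.9,0,3],[0,-0.2,8.9,0,3],[0,-0.2,8.9,0,3],[0,-0.2,8.9,0,3],[0,-0.2,8.9,0,3]]' 45; python3 to.py .613 .308 .14 0.4
```

```text
time: 10.52
tcp_pos: [0.6145, 0.3081, 0.0323]
tool_rot: [-3.141, -0.016, 0.007]
wrist_force: [-0.8, -1.6, 7.6]
width: 0.42
t 10.52 tcp [0.6145 0.3081 0.0323] yaw 0.41 w 3.9 F [-0.8 -1.6  7.6] -> row [  0.03   0.   -10.77] twist 0.0 j6 0.42
```

```bash
python3 -m creep '[[0,0,-3,0,3],[0,0,-6,0,3],[0,0,-9,0,3],[0,0,-10.8,0,3],[-3.5,2,-10.8,0,3],[-7,4,-10.8,0,3],[-10.5,6,-10.8,0,3],[-14,7.9,-10.8,0,3],[-15.6,8.4,-10.8,0,3],[-15.6,8.4,-10.8,0,3],[-15.6,8.4,-10.8,0,3]]' 45; python3 - <<'E'
from h import *
s=camera_info('scene');im=get_image('scene');cv2.imwrite('pics/s8.png',cv2.resize(im[140:260,150:290],None,fx=5,fy=5,interpolation=cv2.INTER_CUBIC)[:,:,::-1])
o=bot.get_obs()['tcp_pos']
print('foot pred',(proj(o-[0,0,.0323],s)-[150,140])*5,'bore pred',(proj([.4575,.2240,.045],s)-[150,140])*5)
E
python3 to.py .4575 .2240 .07 0.4
```

```text
time: 11.43
tcp_pos: [0.457, 0.2228, 0.1381]
tool_rot: [-3.141, -0.017, 0.007]
wrist_force: [0.7, 0.2, -4.5]
width: 0.426
foot pred [321.02927838 244.55760774] bore pred [326.75784353 359.56996991]
t 11.48 tcp [0.4576 0.2231 0.1379] yaw 0.42 w 3.88 F [-0.  -0.1 -4.3] -> row [-0.12 -0.09  6.79] twist 0.0 j6 0.4
```

View pics/s8.png

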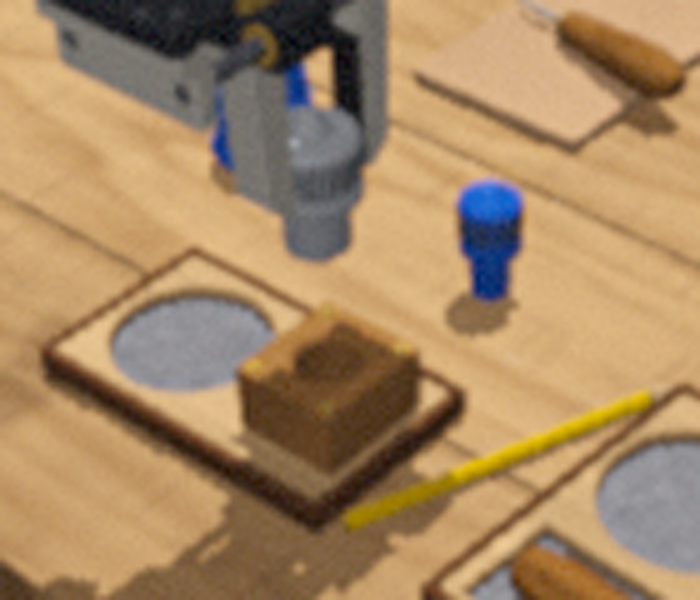

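```bash
python3 - <<'E'
from h import *
s=camera_info('scene');o=bot.get_obs()['tcp_pos'];d=-.0003
for z in(.1056,.045):
    print(z,(proj([o[0],o[1],z],s)-[150,140])*5)
g=cv2.cvtColor(cv2.imread('pics/s8.png'),cv2.COLOR_BGR2GRAY)
print('foot row235',g[235,270:370:4]);print('bore row358',g[358,280:390:4])
print('bore col330',g[310:400:4,330])
a=cv2.imread('pics/s8.png')[200:420,220:430];cv2.imwrite('pics/s8c.png',cv2.resize(a,None,fx=2.7,fy=2.7))
E
```

```text
0.1056 [321.03139418 244.59015993]
0.045 [328.55941145 360.4108611 ]
foot row235 [177 177 167 144 112  95  95 101 107 105 106 105 102 102 101  98  93  88
  83  88 117 159 185 185 185]
bore row358 [146 141 130 111  80  60  57  60  60  57  62  65  64  69  70  72  72  70
  67  63  65  73  80  81  85  86  85  85]
bore col330 [153 143 136 138 127 108  92  82  73  69  69  68  67  70  68  71  70  67
  75  79  81  85  93]
```

View pics/s8c.png

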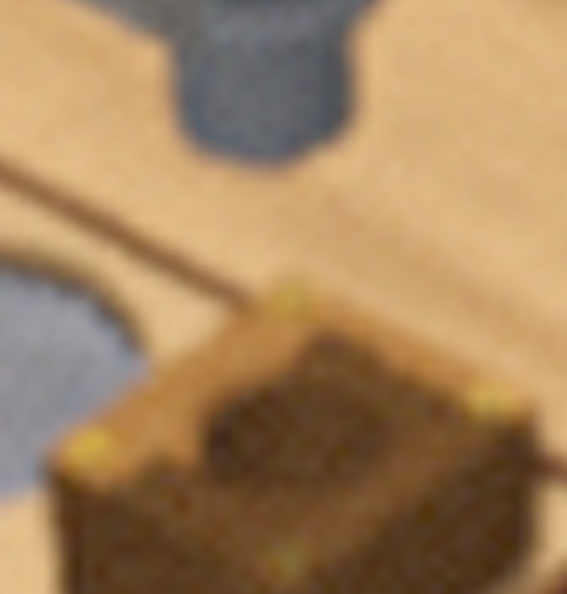

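Top and scene views disagree by about 1–2 mm in y. The current position is midway between them and within the chamfer's capture range, so I'll descend gently from here and watch the force.

```bash
python3 -m creep '[[0,0,2.5,0,3],[0,0,4.5,0,3],[0,0,5.2,0,3],[0,0,5.8,0,3],[0,0,6.2,0,3],[0,0,6.5,0,3],[0,0,6.5,0,3]]' 45; python3 to.py .4575 .2235 .0513 0.4
```

```text
time: 12.07
tcp_pos: [0.4591, 0.2234, 0.0732]
tool_rot: [-3.14, -0.017, 0.007]
wrist_force: [1.3, 2.3, -5.7]
width: 0.424
t 12.07 tcp [0.4591 0.2234 0.0732] yaw 0.42 w 3.94 F [ 1.3  2.3 -5.7] -> row [-0.2  -0.01  2.19] twist 0.0 j6 0.4
```

```bash
python3 -m creep '[[-0.05,0,0.5,0,3],[-0.1,0,1,0,3],[-0.1,0,1.5,0,3],[-0.1,0,2,0,3],[-0.1,0,2.2,0,3],[-0.1,0,2.2,0,3]]' 45; python3 to.py .4575 .2235 .0513 0.4
```

```text
time: 12.57
tcp_pos: [0.4591, 0.2237, 0.0515]
tool_rot: [-3.14, -0.019, 0.007]
wrist_force: [6.2, 3.2, -2.1]
width: 0.416
t 12.57 tcp [0.4591 0.2237 0.0515] yaw 0.42 w 3.87 F [ 6.2  3.2 -2.1] -> row [-0.16  0.02  0.01] twist 0.0 j6 0.4
```

```bash
python3 -m creep '[[0,0,0,0,6.5],[0,0,0,0,6.5],[0,0,0,0,6.5],[0,0,0,0,6.5],[0,0,-3,0,6.5],[0,0,-6,0,6.5],[0,0,-9,0,6.5],[0,0,-10,0,6.5],[0,0,-10,0,6.5],[0,0,-10,0,6.5]]' 45; python3 - <<'E'
from h import *
im=get_image('scene');cv2.imwrite('pics/s9.png',cv2.resize(im[140:260,150:290],None,fx=5,fy=5,interpolation=cv2.INTER_CUBIC)[:,:,::-1])
print(bot.get_obs()['tool_rot'])
E
python3 to.py .661 .096 .14 -3.5
```

```text
time: 13.4
tcp_pos: [0.4572, 0.2235, 0.151]
tool_rot: [-3.14, -0.019, 0.007]
wrist_force: [-1.0, -0.2, -0.7]
width: 0.698
[-3.14013241 -0.0175643   0.0073613 ]
t 13.45 tcp [0.4568 0.2233 0.1501] yaw 0.42 w 6.55 F [-0.1  0.2  0. ] -> row [20.3  12.89  1.34] twist 3.9 j6 0.4
```

View pics/s9.png

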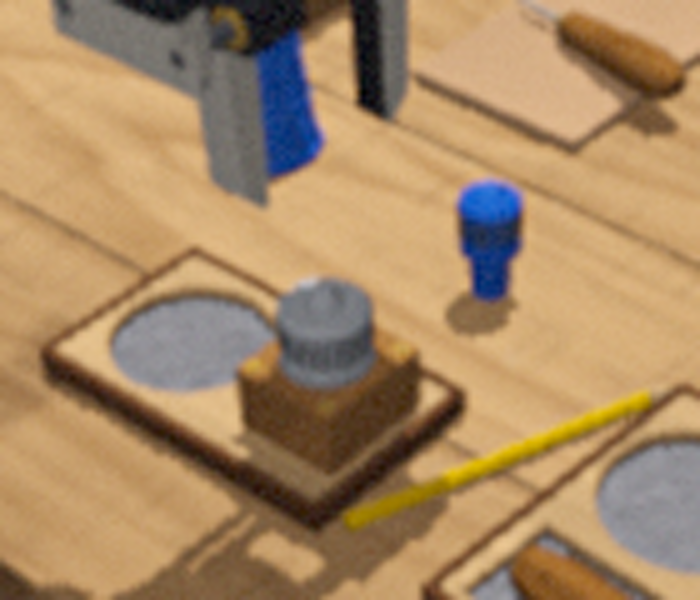

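The thick die is seated with its shoulder on the block. Next is the black cone.

```bash
python3 -m creep '[[3.3,2.1,-1,0,5],[6.6,4.2,-2,0,5],[9.9,6.3,-3,0,5],[13.2,8.4,-4,0,5],[16.5,10.5,-4,0,5],[19.5,12.4,-4,0,5],[20.3,12.9,-4,0,5],[20.3,12.9,-1,0,5],[20.3,12.9,2,0,5]]' 15; python3 to.py .661 .096 .14 0
```

```text
time: 14.2
tcp_pos: [0.6616, 0.0952, 0.1316]
tool_rot: [-3.14, -0.018, 0.006]
wrist_force: [-0.4, 0.3, -0.9]
width: 0.535
t 14.2 tcp [0.6616 0.0952 0.1316] yaw 0.36 w 4.98 F [-0.4  0.3 -0.9] -> row [-0.05 -0.08 -0.84] twist 0.4 j6 0.1
```

```bash
python3 - <<'E'
from h import *
c=camera_info('wrist');im=get_image('wrist');cv2.imwrite('pics/w10.png',im[:,:,::-1])
print(proj([.661,.096,.097],c),proj([.661,.096,.0],c))
E
python3 to.py .661 .096 .0855 0
```

```text
[254.6488042 214.4134196] [253.48779557 183.25818785]
t 14.25 tcp [0.6587 0.0953 0.1237] yaw 0.39 w 5.03 F [-0.8  0.1 -6.7] -> row [ 0.2  -0.07  3.82] twist 0.4 j6 0.1
```

View pics/w10.png

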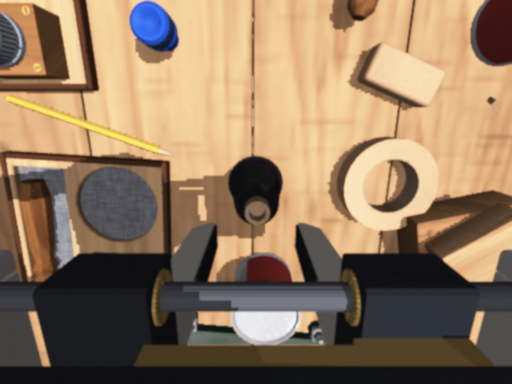

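The core tube shows at (257,209) against a predicted (255,214), the same constant bias as before. Grip it.

```bash
python3 -m creep '[[0.2,-0.1,2,0,5],[0.2,-0.1,3.4,0,5],[0.2,-0.1,3.8,0,5],[0.2,-0.1,3.8,0,5],[0.2,-0.1,3.8,0,1],[0.2,-0.1,3.8,0,1],[0.2,-0.1,3.8,0,1],[0.2,-0.1,3.8,0,1],[0.2,-0.1,3.8,0,1],[0.2,-0.1,3.8,0,1]]' 20; python3 to.py .661 .096 .21 0
```

```text
time: 15.08
tcp_pos: [0.6613, 0.0963, 0.0863]
tool_rot: [-3.141, -0.01, 0.007]
wrist_force: [1.2, -0.3, 1.7]
width: 0.201
t 15.08 tcp [0.6613 0.0963 0.0863] yaw 0.38 w 1.87 F [ 1.2 -0.3  1.7] -> row [  0.09   0.02 -12.37] twist 0.4 j6 0.1
```

```bash
python3 -m creep '[[0,0,-2,0,1],[0,0,-5,0,1],[0,0,-8,0,1],[0,0,-10.5,0,1],[-2.5,-2.7,-10.5,0,1],[-5,-5.4,-10.5,0,1],[-7.5,-8,-10.5,0,1],[-10,-10.6,-10.5,0,1],[-12.5,-13.2,-10.5,0,1],[-15,-15.8,-10.5,0,1],[-17.5,-18.5,-10.5,0,1],[-20,-21,-10.5,0,1]]' 20; python3 -m creep '[[0,0,0,0,1],[0,0,0,0,1]]' 20; python3 - <<'E'
from h import *
im=get_image('scene');cv2.imwrite('pics/s11.png',cv2.resize(im[80:260,130:310],None,fx=3.3,fy=3.3,interpolation=cv2.INTER_CUBIC)[:,:,::-1])
E
python3 to.py .4566 .3085 .092 0
```

```text
time: 16.08
tcp_pos: [0.4574, 0.306, 0.1896]
tool_rot: [-3.141, -0.01, 0.007]
wrist_force: [-0.3, -0.1, -1.1]
width: 0.201
time: 16.25
tcp_pos: [0.4562, 0.3071, 0.1898]
tool_rot: [-3.141, -0.01, 0.009]
wrist_force: [0.2, -0.2, -0.4]
width: 0.2
t 16.3 tcp [0.4571 0.3062 0.1897] yaw 0.46 w 1.86 F [ 0.6 -0.5 -1.6] -> row [-0.15 -0.22  9.77] twist 0.5 j6 0.54
```

View pics/s11.png

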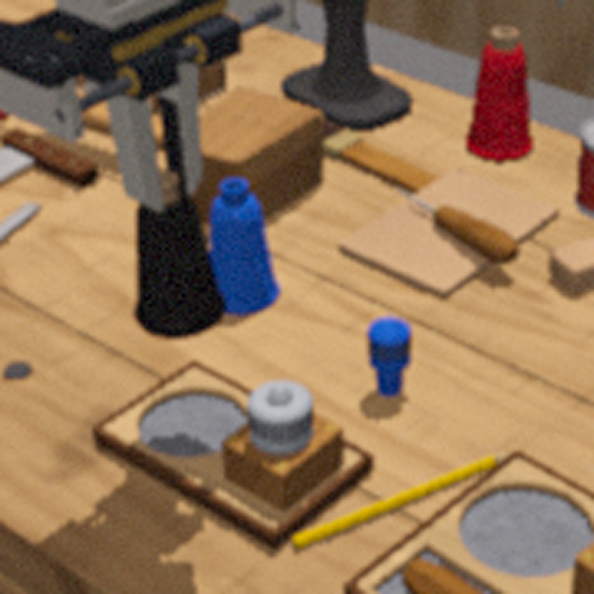

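```bash
python3 -m creep '[[-0.1,-0.1,3,0,1],[-0.15,-0.2,6,0,1],[-0.15,-0.2,8,0,1],[-0.15,-0.2,9.2,0,1],[-0.15,-0.2,9.75,0,1],[-0.15,-0.2,9.75,0,1],[-0.15,-0.2,9.75,0,1]]' 20; python3 to.py .4566 .3085 .0913 0
```

```text
time: 16.88
tcp_pos: [0.4574, 0.3081, 0.0931]
tool_rot: [-3.14, -0.011, 0.007]
wrist_force: [1.3, -0.3, -1.4]
width: 0.202
t 16.88 tcp [0.4574 0.3081 0.0931] yaw 0.41 w 1.88 F [ 1.3 -0.3 -1.4] -> row [-0.08 -0.04  0.18] twist 0.4 j6 0.54
```

```bash
python3 -m creep '[[0,0,0.2,0,1],[0,0,0.2,0,1],[0,0,0.2,0,4.5],[0,0,0.2,0,4.5],[0,0,0.2,0,4.5],[0,0,0.2,0,4.5],[0,0,-2,0,4.5],[0,0,-5,0,4.5],[0,0,-8,0,9],[0,0,-8,0,9],[0,0,-8,0,9]]' 20; python3 - <<'E'
from h import *
im=get_image('scene');cv2.imwrite('pics/s12.png',cv2.resize(im[80:260,130:310],None,fx=3.3,fy=3.3,interpolation=cv2.INTER_CUBIC)[:,:,::-1])
E
python3 to.py .671 -.020 .14 -3.5
```

```text
time: 17.8
tcp_pos: [0.4571, 0.3084, 0.1749]
tool_rot: [-3.139, -0.013, 0.007]
wrist_force: [-0.4, -0.7, -0.5]
width: 0.652
t 17.85 tcp [0.4566 0.3081 0.1732] yaw 0.42 w 6.46 F [ 0.3 -0.4 -0.2] -> row [21.16 32.97  3.51] twist 3.9 j6 0.54
```

View pics/s12.png

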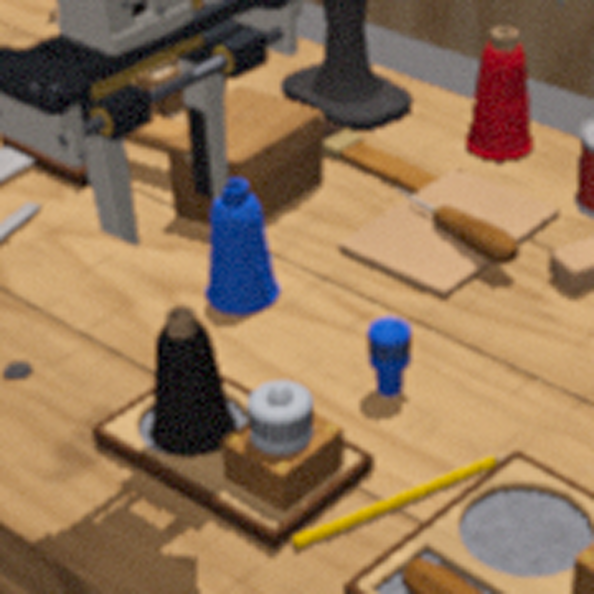

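The cone stands in its well (crop 190,380). Last is the nearer red tin.

```bash
python3 -m creep '[[2.2,3.4,0,1,9.3],[4.4,6.8,0,2,9.3],[6.6,10.3,0,3,9.3],[8.8,13.7,0,3.9,9.3],[11,17.1,0,3.9,9.3],[13.2,20.6,0,3.9,9.3],[15.4,24,0,3.9,9.3],[17.6,27.4,0,3.9,9.3],[19.6,30.6,0,3.9,9.3],[21.2,33,1,3.9,9.3],[21.2,33,2,3.9,9.3],[21.2,33,2,3.9,9.3]]' 30; python3 - <<'E'
from h import *
c=camera_info('wrist');im=get_image('wrist');cv2.imwrite('pics/w13.png',im[:,:,::-1])
print(proj([.671,-.020,.07],c))
cv2.imwrite('pics/t13.png',get_image('top')[:,:,::-1])
E
python3 to.py .671 -.020 .03 -3.5
```

```text
time: 18.85
tcp_pos: [0.6703, -0.0215, 0.1508]
tool_rot: [-3.139, -0.006, -0.063]
wrist_force: [-0.3, -0.1, -1.2]
width: 1.0
[256.31957796 196.06403159]
t 18.95 tcp [ 0.6704 -0.0198  0.1538] yaw -3.47 w 9.3 F [-0.8 -0.3  0. ] -> row [-0.05  0.05 12.38] twist 0.0 j6 -0.01
```

View pics/w13.png

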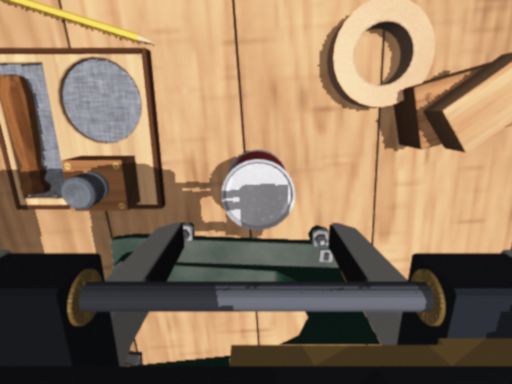

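View pics/t13.png

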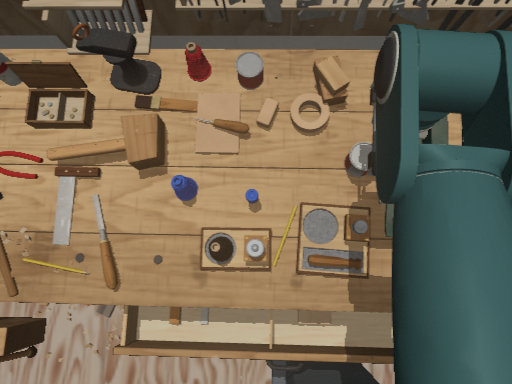

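The tin rim is at wrist (258,192), predicted (256,196), again the same bias. The top view shows both kits as placed, with the arm over the press. I'll descend, keeping the grip high on the tin.

```bash
python3 -m creep '[[0,0.05,3,0,9.3],[0,0.05,6,0,9.3],[0,0.05,8,0,9.3],[0,0.05,8,0,9.3]]' 35; python3 to.py .671 -.020 .042 -3.5
```

```text
time: 19.28
tcp_pos: [0.6688, -0.0187, 0.0696]
tool_rot: [-3.139, -0.003, -0.059]
wrist_force: [-0.7, -0.7, -1.0]
width: 0.999
t 19.28 tcp [ 0.6688 -0.0187  0.0696] yaw -3.39 w 9.29 F [-0.7 -0.7 -1. ] -> row [0.22 0.12 2.76] twist 0.1 j6 -0.01
```

```bash
python3 -m creep '[[0.2,0.1,1.5,0,9.3],[0.2,0.1,2.7,0,9.3],[0.2,0.1,2.7,0,9.3],[0.2,0.1,2.7,0,6],[0.2,0.1,2.7,0,6],[0.2,0.1,2.7,0,6],[0.2,0.1,2.7,0,6],[0.2,0.1,2.7,0,6],[0.2,0.1,2.7,0,6],[0.2,0.1,2.7,0,6]]' 35; python3 to.py .671 -.020 .16 -3.5
```

```text
time: 20.12
tcp_pos: [0.6714, -0.0198, 0.0436]
tool_rot: [-3.139, -0.005, -0.059]
wrist_force: [1.6, -0.1, 5.5]
width: 0.726
t 20.12 tcp [ 0.6714 -0.0198  0.0436] yaw -3.39 w 6.75 F [ 1.6 -0.1  5.5] -> row [ 2.000e-02 -1.000e-02 -1.164e+01] twist 0.1 j6 -0.01
```

```bash
python3 -m creep '[[0,0,-2,0,6],[0,0,-5,0,6],[0,0,-8,0,6],[0,0,-10,0,6],[-3,-1.5,-10,0,6],[-6,-3.1,-10,0,6],[-9,-4.6,-10,0,6],[-12,-6.2,-10,0,6],[-15,-7.8,-10,0,6],[-16.2,-8.4,-10,0,6],[-16.2,-8.4,-10,0,6],[-16.2,-8.4,-10,0,6]]' 35; python3 to.py .5141 .0736 .0486 -3.5
```

```text
time: 21.12
tcp_pos: [0.514, 0.0736, 0.1432]
tool_rot: [-3.139, -0.006, -0.058]
wrist_force: [0.0, -0.8, -1.2]
width: 0.728
t 21.12 tcp [0.514  0.0736 0.1432] yaw -3.34 w 6.77 F [ 0.  -0.8 -1.2] -> row [-0.05  0.02  9.46] twist 0.2 j6 0.15
```

```bash
python3 -m creep '[[0,0,3,0,6],[0,0,5,0,6],[0,0,6,0,6],[0,0,6,0,6]]' 35; python3 - <<'E'
from h import *
im=get_image('scene');cv2.imwrite('pics/s14.png',cv2.resize(im[130:300,220:400],None,fx=3.3,fy=3.3,interpolation=cv2.INTER_CUBIC)[:,:,::-1])
E
python3 to.py .5141 .0736 .0486 -3.5
```

```text
time: 21.45
tcp_pos: [0.5138, 0.0731, 0.0807]
tool_rot: [-3.14, -0.002, -0.059]
wrist_force: [-0.2, -0.5, -3.0]
width: 0.728
t 21.5 tcp [0.5144 0.0732 0.0825] yaw -3.38 w 6.72 F [ 0.9  0.1 -1. ] -> row [-0.05 -0.03  3.39] twist 0.1 j6 0.15
```

View pics/s14.png

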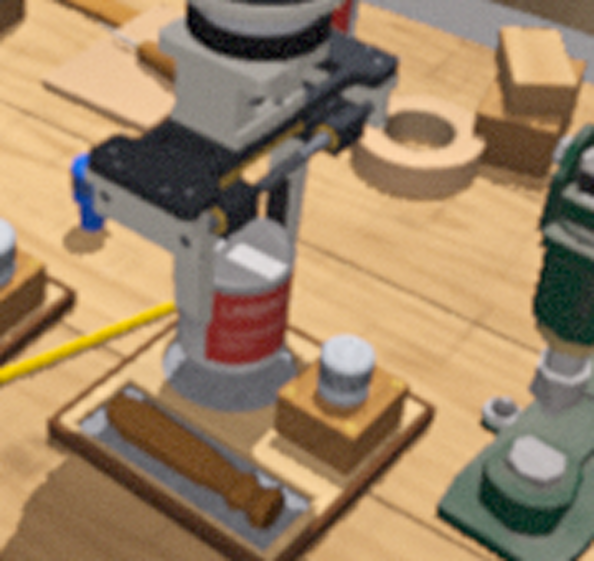

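The tin is held straight above the round well. Lower and release.

```bash
python3 -m creep '[[0,0,1.5,0,6],[0,0,2.6,0,6],[0,0,3.2,0,6],[0,0,3.4,0,6],[0,0,3.4,0,6]]' 35; python3 to.py .5141 .0736 .0486 -3.5
```

```text
time: 21.92
tcp_pos: [0.5147, 0.0732, 0.0489]
tool_rot: [-3.139, -0.003, -0.059]
wrist_force: [0.0, -0.9, -2.3]
width: 0.727
t 21.92 tcp [0.5147 0.0732 0.0489] yaw -3.38 w 6.76 F [ 0.  -0.9 -2.3] -> row [-0.07 -0.03  0.03] twist 0.1 j6 0.15
```

```bash
python3 -m creep '[[0,0,0.1,0,9],[0,0,0.1,0,9],[0,0,0.1,0,9],[0,0,0.1,0,9],[0,0,-3,0,9],[0,0,-7,0,9],[0,0,-11,0,9],[0,0,-15,0,9],[0,0,-18,0,9],[0,0,-18,0,9]]' 35; python3 to.py .25 .60 .23 60
```

```text
time: 22.75
tcp_pos: [0.5157, 0.073, 0.2361]
tool_rot: [-3.138, -0.012, -0.059]
wrist_force: [-0.2, 0.5, 0.8]
width: 0.968
t 22.75 tcp [0.5157 0.073  0.2361] yaw -3.38 w 9.0 F [-0.2  0.5  0.8] -> row [-29.63 -51.04   0.43] twist -63.4 j6 0.15
```

```bash
python3 -m creep '[[-2.4,-4,0,-6,9],[-4.8,-8,0,-12,9],[-7,-12,0,-18,9],[-9.2,-16,0,-24,9],[-11.5,-20,0,-30,9],[-13.8,-24,0,-36,9],[-16,-28,0,-42,9],[-18.4,-32,0,-48,9],[-20.7,-36,0,-54,9],[-23,-40,0,-60,9],[-25.4,-44,0,-63,9],[-25.4,-44,0,-63,9]]'; python3 - <<'E'
from h import *
c=camera_info('top')
im=get_image('top')[:,:,::-1].copy();cv2.imwrite('pics/t15.png',im);cv2.imwrite('pics/t15c.png',cv2.resize(im[195:285,190:380],None,fx=4,fy=4,interpolation=cv2.INTER_CUBIC))
i2=get_image('scene')[:,:,::-1].copy();cv2.imwrite('pics/s15.png',cv2.resize(i2[140:310,140:380],None,fx=3.2,fy=3.2,interpolation=cv2.INTER_CUBIC))
hsv=cv2.cvtColor(im,cv2.COLOR_BGR2HSV);H,S,V=hsv[...,0],hsv[...,1],hsv[...,2]
for n,roi,z,m in(('thick',(244,236,268,260),.075,(S<60)&(V>120)),('thin',(350,215,370,237),.075,(S<60)&(V>110)),('tin',(298,200,345,248),.075,(S<60)&(V>160))):
    b=blob(m,roi);e=cv2.fitEllipse(cv2.convexHull(b[2]));print(n,b[1],np.round(e[0],1),ray(*e[0],z,c).round(4))
b=blob((H>5)&(H<22)&(S>110)&(V<170),(303,248,362,276));w=np.array([ray(*q[0],.018,c)[:2] for q in b[2]]);print(cv2.minAreaRect((w*1000).astype(np.float32)),'trough 435.3 45')
E
```

```text
time: 23.75
tcp_pos: [0.2902, 0.5218, 0.2343]
tool_rot: [3.132, -0.009, 1.045]
wrist_force: [0.8, 0.2, 0.1]
width: 0.966
thick [246 239  18  18 236] [254.6 247.2] [0.4582 0.2243 0.075 ]
thin [354 220  14  13 143] [360.5 226. ] [ 0.5093 -0.0063  0.075 ]
tin [312 211  25  26 532] [323.9 223.7] [0.5127 0.0733 0.075 ]
((433.09814453125, 43.19466781616211), (119.39038848876953, 24.015104293823242), 87.21351623535156) trough 435.3 45
```

View pics/t15c.png

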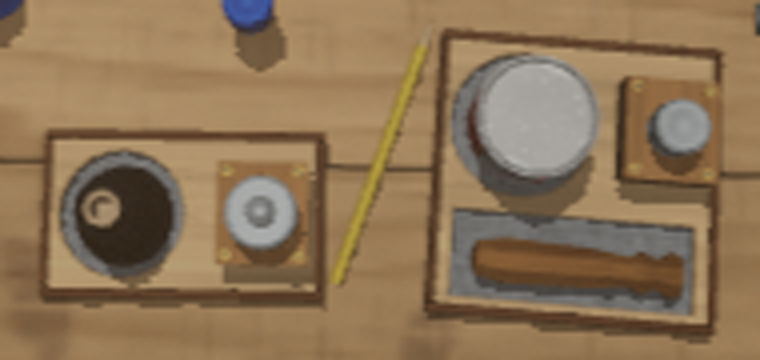

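View pics/s15.png

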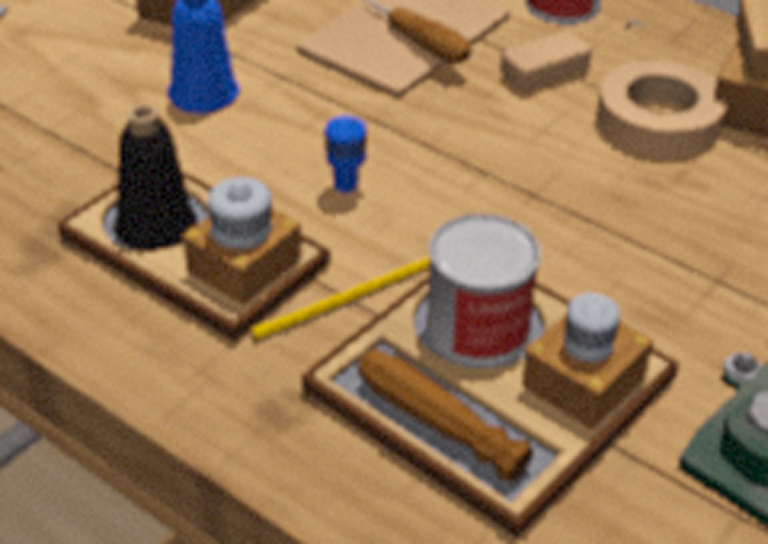

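The top view confirms it: the dies are within 1 mm of their bores, the tin is within 2 mm of the well centre, and the slicker is about 3 mm from the trough centre and parallel to it. One quick check of the cone, then hand in.

```bash
python3 - <<'E'
from h import *
c=camera_info('top');print('cone core',ray(190+100/4-.4,195+207/4-.4,.102,c).round(4),'well .4566 .3085')
o=bot.get_obs();print(o['time'],o['joint_velocities'].round(3) if hasattr(o['joint_velocities'],'round') else o['joint_velocities'],o['wrist_force'])
print(bot.finish_job())
E
```

```text
cone core [0.457  0.3081 0.102 ] well .4566 .3085
23.85 [-0.072 -0.05   0.045 -0.024  0.018 -0.067] [ 0.06306277  0.22754029 -0.1244892 ]
the job is handed in; nothing more can be done
None
```

Both kits are made up and the job is handed in, at about 24 s of the 125 s allowed. The thick die and black cone are in the bag tray. The thin die, nearer red tin and slicker are in the belt tray.

My last checks, from top- and scene-camera pictures taken after the last release, with the arm moved clear:

| Item | Distance from its nest centre | How it sits |
|---|---|---|
| Thick die | about 1 mm | shoulder on the block in the scene view; released with the gripper at fully-home height |
| Thin die | about 1 mm | same as the thick die |
| Black cone | about 1 mm | upright in its well |
| Red tin | about 2 mm | upright in its well |
| Slicker | about 3 mm | flat in the trough, about 1° off its line |

- **Camera disagreement:** the wrist camera read about 2.5–4 mm further in +y than the top camera. For the bag bore, the scene and top views differed by 1–2 mm. I aimed from the top view for both pick and place, and for that bore I aimed between the two views.
- **Tool tilt:** the tool leaned up to about 1° off vertical during the work. The largest sideways force I read while the dies went in was about 7 N.

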